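Lock the jar stop into the counter rail

ROBOT

A 6-joint arm with a two-finger parallel gripper is mounted at the origin on the work surface. World frame = base frame: x ahead of the robot, y to its left, z up, the work surface at z = 0. Lengths are in m, angles in rad, forces in N, time in s.
With the tool pointing down it reaches from about 0.25 to 0.85 m from the base axis. Payload 12.5 kg.
Tool frame: the origin (TCP) lies at the very end of the fingers, on their centre line; the grasp point (between the pads) lies 19 mm behind it; z points along the fingers, y is the direction in which the jaws open and shut (so a half turn about z gives the same grasp; the last joint's range is limited). The gripper opens to 93 mm and grips with 3 to 60 N. Pads are 15 mm wide; open, the fingers measure 128 mm over their backs; the gripper's body (75 mm by 188 mm) begins 65 mm behind the grasp point.
Start: joints at [1.222, 0.351, 1.652, -0, 1.139, -0.085], TCP at [0.143, 0.531, 0.219] pointing down, gripper open.
Joint ranges: [-2.75, 2.75], [-0.79, 2.1], [0.01, 2.65], [-1.57, 4.71], [0.07, 3.14], [-2.87, 2.87]. Speed limits (rad/s): [2.22, 2.22, 2.79, 3.14, 3.14, 3.14].

INTERFACE

Orientations are given as a 3x3 rotation matrix whose columns are the frame's x, y, z axes.
In Python, from cell import monitor, vision, job gives the robot as it stands. The module is installed in compiled form; this text tells all that it offers.
- The arm moves only by the tool jog_arm, never from a script. Its argument "motion" is text: rows parted by semicolons, each of 5 numbers parted by spaces: the shift along the tool's x, y, z in mm, then the turn about the tool's z in rad, then the closure, from 0 (fully open) to 1 (shut). In form: x y z twist grip; .... A call has 1 to 20 rows; each row is the pose to reach, as a shift and turn from the pose commanded when the call began, along the tool's axes at that moment; what a row does not reach only later rows make up. A row lasts 1/12 s, in which the tool goes at most 41.7 mm and 7.16 degrees, less where a joint would pass 70% of its speed; a pose out of reach is approached as far as the arm can. A call with a gripper value outside its range is refused whole. The fingers move at their own pace and stop on an object; "force" is the grip in N (left out, the last holds). Time passes only in rows, so rows that repeat a pose let the fingers close. It gives the time, the measured TCP pose, the force and the opening at its end, in the units of the state.
- monitor.state(): the state, without advancing time (a new reading comes with each control period).
- vision.capture(name): name is "scene" or "top"; returns a dict with "frame" (420x560x3 uint8, red, green, blue), "range_z" (420x560 float32, m along the optical axis (not along the pixel's ray), 0 where there is no reading), "fov_y" (degrees; the focal length in pixels is half the picture's height over the tangent of half this angle, whatever the lens; pixels are square), "cx", "cy" (the principal point, pixels), "k1" (the pictures are not rectified: a ray, as slopes to the right and down, at radius r is drawn at 1 + k1 r^2 times it, then the intrinsics apply), "camera_from_world" (4x4, takes a point from world to camera coordinates). Camera axes: x right, y down, z forward; pixel columns grow to the right and rows downward; lengths in m; the calibration is good to about 2 mm. A picture is of the moment at which its call begins.
- job.finish_job(): hands the job in, once; it reports no verdict.
The state is a dict: "time": time; "joint_pos": joint angles; "dq": joint speeds; "effort": joint torques, N m; "ee_pos": TCP position; "eef_rot": TCP orientation; "contact_force": force on the tool from outside, world axes, zero at the start; "wrist_torque": the same for the moment, N m; "width": opening from 0.0 (shut) to 1.0 (fully open).
Only numpy, scipy, OpenCV 4.12 (cv2) and the standard library are available. Lean on these libraries where they do the work, as an engineer would, in place of code of your own. Each camera call takes 0.05 s, during which the arm holds its last target.

TASK

Fit the little upright jar stop into the slotted rail on the counter, near the middle of the rail's length: feel for the slot and drop the T-shaped foot into it lengthwise, press it down on the sprung strip inside and give it a quarter turn so that the foot locks crosswise under the lips. Then let go and leave it standing upright and locked. Be gentle, never forcing the stop against the rail, and leave everything else on the counter where it stands.

Things in the scene. Friction and masses are not known exactly. Their poses are not given: they have to be found in the camera images.
- stop: The jar stop, loose, 75 mm tall, 100-200 g, standing on its foot. Steel T-foot 36 (its x) x 16 (y) x 8 mm high, square-edged; round stem 14 mm thick up to 45 mm; flat wooden grip 36 (x) x 14 mm (y) from 45 to 75 mm up, pinched across the 14 mm (fingers closing along y). Origin: centre of the foot's underside, z up the stem. Same after a half turn about z.
- rail: Wooden trough 84 (its x) x 242 mm (its y), walls 22 mm high, fixed to the counter; in it a shimmed aluminium channel 50 mm wide with a T-slot facing up, 18.5 mm wide, 202 mm long, running along y. The channel is NOT centred nor at a set height: it lies -10 to +10 mm along the rail's x and up to 3.5 mm higher or lower, unmeasured, stiffly held: feel for it. Origin: centre of the trough's underside.
- rail_lips (a point): Point on the trough's centre, 27 mm over the counter: mean height of the lips' top (true height +-3.5 mm; not the slot's own centre). The lips are 6 mm thick; below them is a cavity 42 mm wide where the foot turns freely either way, with no end stop to the turn. A foot that missed the slot stands on the lips, 10 mm higher than one dropped in.
- rail_strip (a point): Point on the trough's centre, 17 mm up: mean height of the sprung strip's top at rest, the slot's floor, always 10 mm below the lips' top. It can be pressed 7 mm down: 3 N to start, 2 N more per mm, 17 N at the bottom. A foot dropped in cannot turn until the strip is pressed over 4 mm down (11 N; best 13 to 15 N). Turned and released, it is held up under the lips, 4 mm below where it first met the strip.
- jug: Glass measuring jug, 96 mm wide, 105 mm tall, handle on its +y side reaching 80 mm from the axis; bystander. Origin: centre of the underside.
- jar: Clear plastic jar with white screw-top lid, 76 mm wide, 106 mm tall; bystander. Origin: centre of the underside.
- bowl: Wooden bowl, 136 mm wide, 58 mm tall; bystander. Origin: centre of the underside.
- shaker: White ceramic salt shaker, 36 mm wide, 48 mm tall, standing between the jar stop and the rail; bystander. Origin: centre of the underside.
- mixer: Steel hand mixer with black handle, side lever and two beaters pointing to its -x, 340 mm long, 135 mm tall; bystander. Origin: underside of its motor housing.
- spatula: Green silicone spatula with wooden handle, 260 mm long, lying flat along its x; bystander. Origin: on its underside.
Things that resemble listed ones, but are neither listed nor needed, are in the scene too. Several things look just like the stop: the one meant starts nearest to the robot's base.

How it is judged:
On the way, in this order (a step that is already met when the one before it is completed fails the run):
1. the foot is dropped into the slot lengthwise, near the rail's middle (x of stop in the frame of rail between -0.014 and 0.014 m and y of stop in the frame of rail between -0.04 and 0.04 m and z of stop in the frame of rail below 0.0215 m and angle between the x axis of stop and the y axis of rail, either way round below 0.3 rad), for 0.1 s.
2. the foot is turned a quarter turn, crosswise under the lips (x of stop in the frame of rail between -0.014 and 0.014 m and y of stop in the frame of rail between -0.04 and 0.04 m and z of stop in the frame of rail below 0.018 m and angle between the x axis of stop and the x axis of rail, either way round below 0.26 rad and angle between stop's own z axis and vertical below 0.1 rad), for 0.2 s.
At the end, for the whole second after the job is handed in: the jar stop stands at rest, upright within 0.1 rad, its foot under the lips (underside lower than 18 mm over the counter; locked it is at 9.5 to 16.5 mm) and crosswise to the slot within 0.26 rad (15 degrees), within 40 mm of the rail's middle along the slot (all of step 2 and z of stop in the frame of rail above 0.005 m and linear speed of stop below 0.02 m/s and angular speed of stop below 0.2 rad/s); the robot touches nothing.
It fails at once if the jar stop and the rail are forced against each other with more than 60 N (contact force between stop and rail above 60 N).
It fails at once if another thing on the counter is shifted by more than 20 mm (distance of any of jug, jar, bowl, shaker, mixer, spatula from where it was at the start of the episode above 0.02 m).
It also fails if it takes over 72 s, if anything falls off the work surface, if the arm or the gripper's body presses on something with over 40 N, if the wrist force passes 120 N, or if a joint passes its speed limit or range.

## Working session

There is one attempt and no reset: what is moved stays moved. The work goes in short steps, Python scripts to look and compute and a tool call to move; the robot and the scene stay as the last step left them, time stands still between calls to the robot, and variables do not carry over. Pictures are saved under pics/ and viewed, and the job is handed in when it is done.

Besides the shell and the picture viewer there is one more tool, called after ">>>" as a command line: name --argument value ..., lists and objects as JSON in quotes. jog_arm: Moves the arm, as the interface text tells. Its arguments: {"type":"object","properties":{"motion":{"type":"string"},"force":{"type":"number"}},"required":["motion"]}

```bash
mkdir -p pics; ls; cat > h.py <<'E'
import numpy as np, cv2
from cell import monitor, vision, job
def save(n,im): cv2.imwrite('pics/'+n+'.png', cv2.cvtColor(im,cv2.COLOR_RGB2BGR))
def cloud(c):
    H,W=c['range_z'].shape
    f=H/2/np.tan(np.radians(c['fov_y'])/2)
    K=np.array([[f,0,c['cx']],[0,f,c['cy']],[0,0,1]])
    u,v=np.meshgrid(np.arange(W),np.arange(H))
    # invert r_d = r(1+k1 r^2)
    x=(u-c['cx'])/f; y=(v-c['cy'])/f
    p=cv2.undistortPoints(np.stack([u,v],-1).reshape(-1,1,2).astype(np.float64),K,np.array([c['k1'],0,0,0,0.])).reshape(H,W,2)
    z=c['range_z']
    P=np.stack([p[...,0]*z,p[...,1]*z,z,np.ones_like(z)],-1)
    Wd=P@np.linalg.inv(c['camera_from_world']).T
    Wd=Wd[...,:3]; Wd[z<=0]=np.nan
    return Wd
def proj(c,P):
    H=c['range_z'].shape[0]
    f=H/2/np.tan(np.radians(c['fov_y'])/2)
    T=c['camera_from_world']; q=np.atleast_2d(P)@T[:3,:3].T+T[:3,3]
    s=q[:,:2]/q[:,2:]; r2=(s**2).sum(1,keepdims=True)
    return s*(1+c['k1']*r2)*f+[c['cx'],c['cy']]
E
python3 - <<'E'
from h import *
import pickle
for n in ['scene','top']:
    c=vision.capture(n); save(n+'0',c['frame']); pickle.dump(c,open(n+'0.pkl','wb'))
    print(n,c['fov_y'],c['cx'],c['cy'],c['k1']); print(c['camera_from_world'].round(3), (c['range_z']>0).mean())
print(monitor.state())
E
```

```text
pics
scene 50.630683904612184 280.4741503449741 199.6253479462694 0.03849669643887177
[[ 0.843  0.539 -0.014 -0.516]
 [ 0.294 -0.482 -0.825 -0.129]
 [-0.451  0.691 -0.564  1.53 ]
 [ 0.     0.     0.     1.   ]] 0.9961777210884354
top 43.6621706492241 275.0541998558068 213.42012273240832 -0.20306210366914704
[[ 0.017 -1.     0.012 -0.035]
 [-0.983 -0.019 -0.182  0.625]
 [ 0.182 -0.009 -0.983  1.432]
 [ 0.     0.     0.     1.   ]] 0.9959098639455782
{'time': 0.1, 'joint_pos': array([ 1.22241256e+00,  3.51179503e-01,  1.65234286e+00,  1.69056551e-05,
        1.13909119e+00, -8.45990744e-02]), 'dq': array([ 2.57218052e-04,  7.49068492e-05, -2.26193478e-03,  1.03516998e-03,
        1.98539081e-04, -1.04184491e-03]), 'effort': array([ 8.93928118e-04, -4.98025560e+01, -2.85706723e+01,  7.00622960e-02,
        2.39368383e-02, -1.36988780e-05]), 'ee_pos': array([0.14327281, 0.53070046, 0.21816337]), 'eef_rot': array([[-9.65408224e-01,  2.60742842e-01, -3.62944561e-04],
       [ 2.60743075e-01,  9.65407757e-01, -9.54324037e-04],
       [ 1.01556333e-04, -1.01594755e-03, -9.99999479e-01]]), 'contact_force': array([-0.55802139,  0.43427654,  0.93120216]), 'wrist_torque': array([-0.03109786, -0.06694453,  0.04156431]), 'width': 0.9988879618740687}
```

View pics/scene0.png

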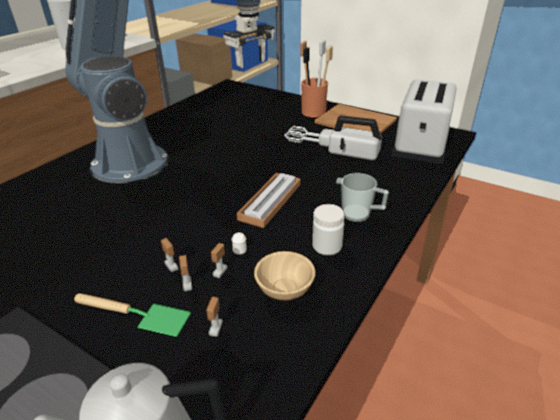

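View pics/top0.png

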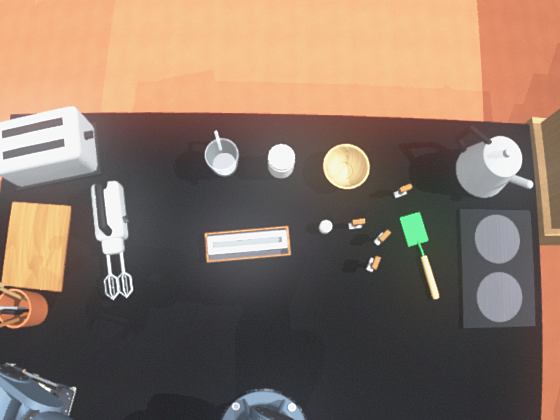

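Four lookalike stops show at top pixels A(373,263), B(382,237), C(357,223) and D(402,190), which are scene pixels (170,255), (185,272), (219,260) and (214,317). A looks nearest to the base, whose foot is at about (265,400) in the top view. I'll measure all four and enlarge the view.

```bash
python3 - <<'E'
from h import *
import pickle
T=pickle.load(open('top0.pkl','rb'));S=pickle.load(open('scene0.pkl','rb'))
for n,c in(('top',T),('scene',S)):
    W=cloud(c)
    z=W[...,2]; x=W[...,0]; y=W[...,1]
    m=((z>0.012)&(z<0.12)&(x>0.2)&(x<0.75)&(y>-0.6)&(y<0.3)).astype(np.uint8)
    print(n,'table z',np.nanmedian(z[(abs(z)<0.02)]))
    k,l,st,ce=cv2.connectedComponentsWithStats(m)
    for i in range(1,k):
        if st[i,4]<25: continue
        p=W[l==i]; hi=p[p[:,2]>np.percentile(p[:,2],99)-0.012]
        (cx,cy),(w,h),a=cv2.minAreaRect((hi[:,:2]*1000).astype(np.float32))
        t=hi[:,:2].mean(0)
        print(st[i],'top centre',t.round(4),'zmax',p[:,2].max().round(4),'zmed hi',np.median(hi[:,2]).round(4),'rect',np.round([cx,cy,w,h,a],1),'dist',np.hypot(*t).round(3))
save('crops0',np.vstack([cv2.resize(T['frame'][170:290,300:440],None,fx=4,fy=4,interpolation=cv2.INTER_CUBIC)[:300],cv2.resize(S['frame'][235:305,140:280],None,fx=4,fy=4,interpolation=cv2.INTER_CUBIC)]))
save('crop1',cv2.resize(T['frame'][205:285,320:420],None,fx=7,fy=7,interpolation=cv2.INTER_CUBIC))
save('crop2',cv2.resize(S['frame'][225:305,140:240],None,fx=7,fy=7,interpolation=cv2.INTER_CUBIC))
save('crop3',cv2.resize(T['frame'][215:275,195:300],None,fx=7,fy=7,interpolation=cv2.INTER_CUBIC))
E
```

```text
top table z 0.0016060222176154104
[210 166  23  11 135] top centre [0.7365 0.1234] zmax 0.1139 zmed hi 0.1055 rect [735.3 130.1  26.2  61.6   1.5] dist 0.747
[273 167  17  11 156] top centre [ 0.7468 -0.0391] zmax 0.1121 zmed hi 0.1049 rect [746.4 -39.2   6.   36.3   2.6] dist 0.748
[325 172  43  17 369] top centre [ 0.7222 -0.231 ] zmax 0.0663 zmed hi 0.0589 rect [ 725.6 -227.8  123.9   47.4   89.9] dist 0.758
[458 174  16  15 110] top centre [ 0.744  -0.5975] zmax 0.0939 zmed hi 0.0862 rect [ 743.8 -597.8   13.     4.8   28.4] dist 0.954
[397 184  15  11  91] top centre [ 0.705  -0.3969] zmax 0.0833 zmed hi 0.0767 rect [ 705.1 -397.8   13.9   35.8   22.3] dist 0.809
[460 209   7  18  45] top centre [ 0.6321 -0.5913] zmax 0.0231 zmed hi 0.0145 rect [ 630.8 -592.    18.1   55.2   84.7] dist 0.866
[351 219  14  10  96] top centre [ 0.6033 -0.2582] zmax 0.0843 zmed hi 0.076 rect [ 603.8 -258.1   14.3   36.1    9.2] dist 0.656
[319 220  12  13 125] top centre [ 0.5948 -0.1674] zmax 0.0553 zmed hi 0.0466 rect [ 594.5 -168.3   28.4   27.1   45.8] dist 0.618
[ 205  226   86   37 1855] top 
[... 1141 characters left out ...]
.7   37.    68.4] dist 0.581
[211 243  14  27 228] top centre [ 0.6065 -0.2611] zmax 0.0764 zmed hi 0.0728 rect [ 605.1 -259.1   14.8   37.7    7.6] dist 0.66
[255 252  37  38 882] top centre [ 0.7217 -0.2173] zmax 0.06 zmed hi 0.0548 rect [ 7.260e+02 -2.271e+02  4.770e+01  1.278e+02  1.000e-01] dist 0.754
[180 255  10  28 175] top centre [ 0.5692 -0.3356] zmax 0.0773 zmed hi 0.0734 rect [ 566.9 -333.7   13.8   37.8   46.4] dist 0.661
[ 75 294  55  17 373] top centre [ 0.4555 -0.4828] zmax 0.0225 zmed hi 0.0164 rect [ 455.3 -480.9  134.    19.2   16.7] dist 0.664
[207 297  13  31 277] top centre [ 0.7078 -0.3999] zmax 0.0766 zmed hi 0.0737 rect [ 706.2 -397.5   14.2   39.1   21.1] dist 0.813
```

View pics/crop1.png

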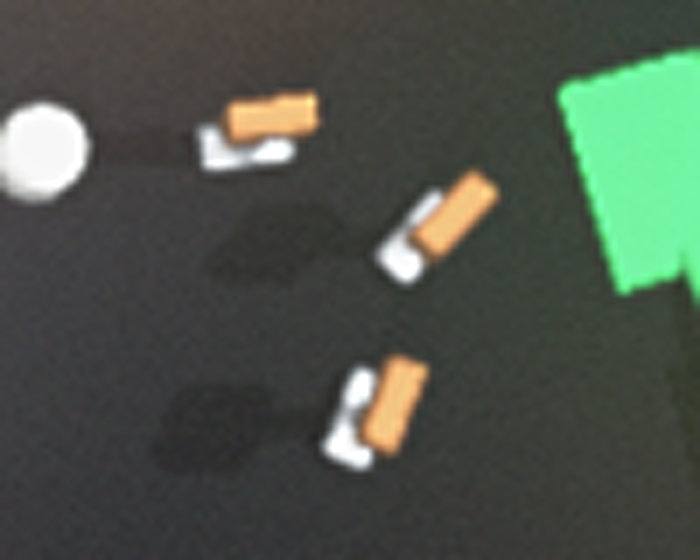

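View pics/crop2.png

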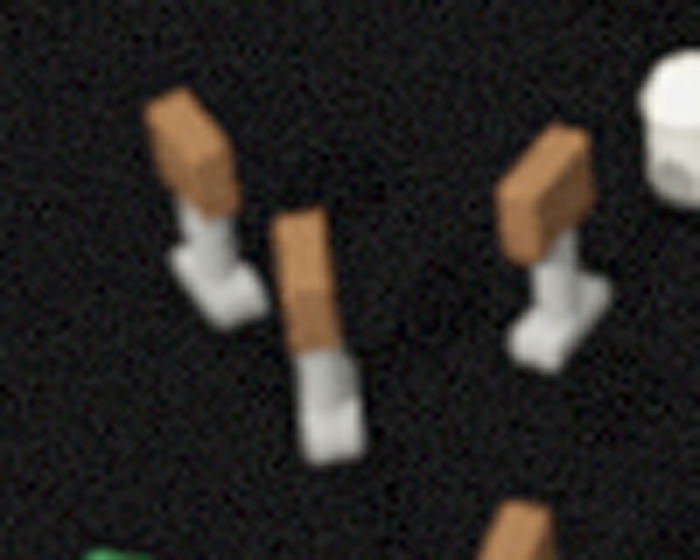

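View pics/crop3.png

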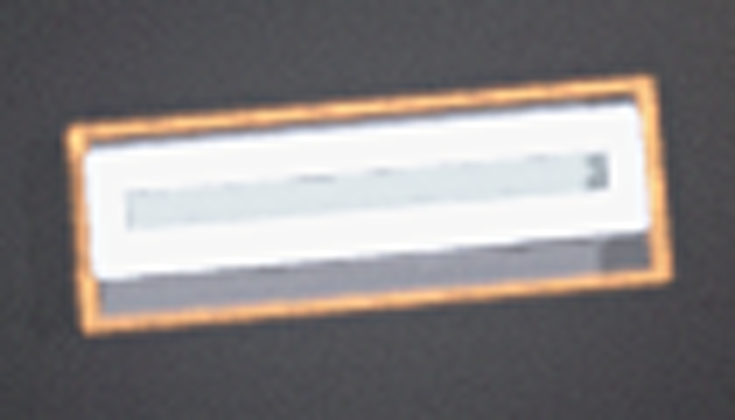

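The crop confirms A, the lowest in the top crop: 0.577 m from the base, against at least 0.65 m for the others. In the top crop the rail shows a light channel with a grey slot, both shifted toward image-top (+x). Next I'll get a brightness and height profile across the rail.

```bash
python3 - <<'E'
from h import *
import pickle
from scipy.ndimage import map_coordinates
c0=np.array([.5414,.0535]); a=np.radians(6.2); ex=np.array([np.cos(a),np.sin(a)]); ey=np.array([-np.sin(a),np.cos(a)])
for n in('top','scene'):
    c=pickle.load(open(n+'0.pkl','rb')); g=c['frame'].astype(float)
    xs=np.arange(-50,51,2); ys=np.arange(-70,71,2)
    for h in (0.022,0.027,):
        P=np.array([[*(c0+ex*x/1e3+ey*y/1e3),h] for x in xs for y in ys])
        uv=proj(c,P)
        I=[map_coordinates(g[...,k],[uv[:,1],uv[:,0]],order=1).reshape(len(xs),len(ys)).mean(1) for k in range(3)]
        print(n,h); print(' '.join(f'{x}:{int(r)},{int(b)}' for x,r,b in zip(xs,I[0],I[2])))
    W=cloud(c).reshape(-1,3); d=(W[:,:2]-c0)*1e3; X=d@ex; Y=d@ey
    s=(abs(Y)<80)&(W[:,2]<.06)
    print('z prof',[(int(x),round(float(np.median(W[s&(abs(X-x)<2),2])*1e3),1)) for x in range(-50,51,4)])
    # slot axis: per-y centre
    h=.027
    for y0 in(-70,-35,0,35,70):
        P=np.array([[*(c0+ex*x/1e3+ey*(y0+dy)/1e3),h] for x in xs for dy in range(-15,16,3)])
        uv=proj(c,P);I=map_coordinates(g[...,0],[uv[:,1],uv[:,0]],order=1).reshape(len(xs),-1).mean(1)
        w=np.where((xs>-12)&(xs<28),np.clip(I[(xs>-12)&(xs<28)].max()-I,0,None),0); w[w<w.max()*.3]=0
        print(y0,(w*xs).sum()/w.sum())
E
```

```text
top 0.022
-50:80,86 -48:80,86 -46:88,87 -44:125,93 -42:191,112 -40:232,134 -38:221,150 -36:187,162 -34:162,166 -32:154,166 -30:154,167 -28:156,168 -26:156,168 -24:157,169 -22:182,194 -20:228,234 -18:249,249 -16:248,248 -14:247,247 -12:247,247 -10:247,247 -8:247,247 -6:248,247 -4:244,246 -2:232,240 0:223,234 2:222,233 4:223,234 6:223,234 8:223,234 10:222,234 12:223,234 14:233,239 16:246,247 18:248,247 20:247,247 22:247,247 24:247,247 26:248,247 28:249,249 30:243,247 32:213,224 34:170,175 36:160,130 38:201,122 40:239,134 42:210,122 44:147,101 46:99,90 48:82,87 50:81,87
top 0.027
-50:80,86 -48:80,86 -46:94,87 -44:140,97 -42:206,118 -40:234,139 -38:213,154 -36:179,164 -34:159,166 -32:154,167 -30:155,167 -28:156,168 -26:156,168 -24:161,173 -22:195,206 -20:238,242 -18:250,249 -16:248,248 -14:247,247 -12:247,247 -10:247,247 -8:247,247 -6:247,247 -4:241,245 -2:228,237 0:222,233 2:222,234 4:223,234 6:223,234 8:223,234 10:222,233 12:225,234 14:238,242 16:247,247 18:247,247 20:247,247 22:247,247 24:247,247 26:248,248 28:249,249 30:235,242 32:196,208 34:160,155 36:171,122 38:221,127 40:235,133 4
[... 1408 characters left out ...]
205,201 16:211,207 18:213,209 20:213,209 22:213,209 24:207,203 26:193,189 28:169,165 30:143,140 32:127,125 34:121,120 36:122,120 38:129,118 40:142,112 42:155,101 44:157,86 46:144,71 48:125,58 50:110,51
z prof [(-50, nan), (-46, nan), (-42, 19.7), (-38, 15.1), (-34, nan), (-30, nan), (-26, nan), (-22, 28.3), (-18, 28.9), (-14, 29.0), (-10, 28.9), (-6, 25.0), (-2, 19.0), (2, 18.9), (6, 20.7), (10, nan), (14, 28.6), (18, 29.0), (22, 28.9), (26, 24.8), (30, 21.7), (34, 16.8), (38, 19.7), (42, 9.6), (46, -1.1), (50, -0.9)]
-70 1.3889558216252742
-35 1.5655968683311738
0 1.4272920652207055
35 1.5309765280450913
70 1.4157645486331876
  return _methods._mean(a, axis=axis, dtype=dtype,
  ret = ret.dtype.type(ret / rcount)
```

>>> jog_arm --motion "-277 -359 0 0.05 0.2;-277 -359 0 0.05 0.2;-277 -359 0 0.05 0.2;-277 -359 0 0.05 0.2;-277 -359 0 0.05 0.2;-277 -359 0 0.05 0.2;-277 -359 0 0.05 0.2;-277 -359 0 0.05 0.2;-277 -359 0 0.05 0.2;-277 -359 0 0.05 0.2;-277 -359 0 0.05 0.2;-277 -359 0 0.05 0.2" --force 25

```text
time: 1.1
ee_pos: [0.3189, 0.1075, 0.2188]
eef_rot: [[-0.949, 0.315, 0.001], [0.315, 0.949, -0.001], [-0.001, -0.001, -1.0]]
contact_force: [0.5, -0.1, 0.3]
width: 0.804
```

>>> jog_arm --motion "-293 -340 20 0.063 0.2;-293 -340 20 0.063 0.2;-293 -340 20 0.063 0.2;-293 -340 20 0.063 0.2;-293 -340 20 0.063 0.2;-293 -340 40 0.063 0.2;-293 -340 60 0.063 0.2;-293 -340 80 0.063 0.2;-293 -340 80 0.063 0.2;-293 -340 80 0.063 0.2;-293 -340 80 0.063 0.2;-293 -340 80 0.063 0.2;-293 -340 80 0.063 0.2;-293 -340 80 0.063 0.2"

```text
time: 2.27
ee_pos: [0.4908, -0.3007, 0.1382]
eef_rot: [[-0.93, 0.368, -0.001], [0.368, 0.93, 0.001], [0.001, 0.001, -1.0]]
contact_force: [0.8, 0.9, -0.6]
width: 0.801
```

```bash
python3 - <<'E'
from h import *
import pickle
s=monitor.state(); print(s['joint_pos'].round(3),s['ee_pos'].round(4),s['eef_rot'].round(4).tolist())
c=vision.capture('scene'); pickle.dump(c,open('scene1.pkl','wb'))
save('g1',cv2.resize(c['frame'][150:290,100:260],None,fx=4,fy=4,interpolation=cv2.INTER_CUBIC))
E
```

```text
[-0.631  0.49   1.658  0.     0.995 -1.825] [ 0.4908 -0.3007  0.1382] [[-0.9299, 0.3679, -0.001], [0.3679, 0.9299, 0.001], [0.0013, 0.0005, -1.0]]
```

View pics/g1.png

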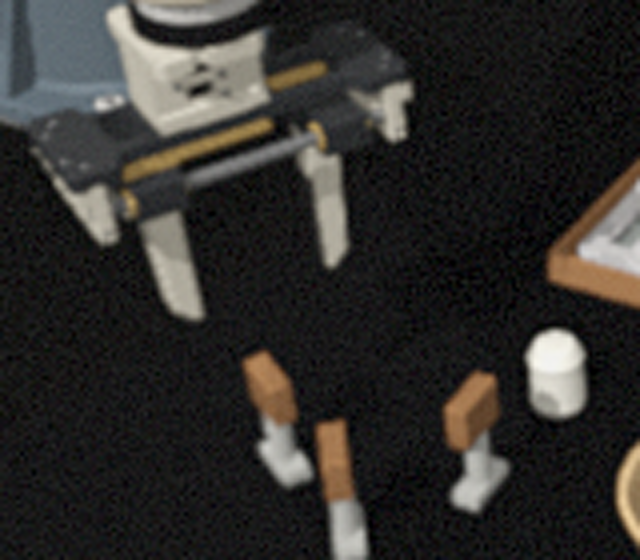

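The picture shows the open gripper straddling A, whose grip is at about (270,385) in this crop. I'll let the arm settle before I correct the position.

>>> jog_arm --motion "0 0 0 0 0.3;0 0 0 0 0.3;0 0 0 0 0.3"

```text
time: 2.57
ee_pos: [0.4911, -0.3011, 0.1393]
eef_rot: [[-0.93, 0.367, 0.001], [0.367, 0.93, -0.001], [-0.001, -0.0, -1.0]]
contact_force: [0.9, -0.0, 0.5]
width: 0.705
```

>>> jog_arm --motion "-1.2 -6.4 15 0 0.3;-1.2 -6.4 40 0 0.3;-1.2 -6.4 65 0 0.3;-1.2 -6.4 85 0 0.3;-1.2 -6.4 96 0 0.3;-1.2 -6.4 96 0 0.3;-1.2 -6.4 96 0 0.3"

```text
time: 3.15
ee_pos: [0.4899, -0.308, 0.0431]
eef_rot: [[-0.93, 0.368, 0.0], [0.368, 0.93, -0.0], [-0.0, -0.0, -1.0]]
contact_force: [-0.3, 0.2, 0.1]
width: 0.702
```

```bash
python3 - <<'E'
from h import *
for n,sl in(('scene',np.s_[180:290,120:240]),('top',np.s_[200:300,310:430])):
    c=vision.capture(n); save('g2'+n,cv2.resize(c['frame'][sl],None,fx=5,fy=5,interpolation=cv2.INTER_CUBIC))
print(monitor.state()['contact_force'])
E
```

```text
[-0.42058502 -0.5139407  -0.38227466]
```

View pics/g2scene.png

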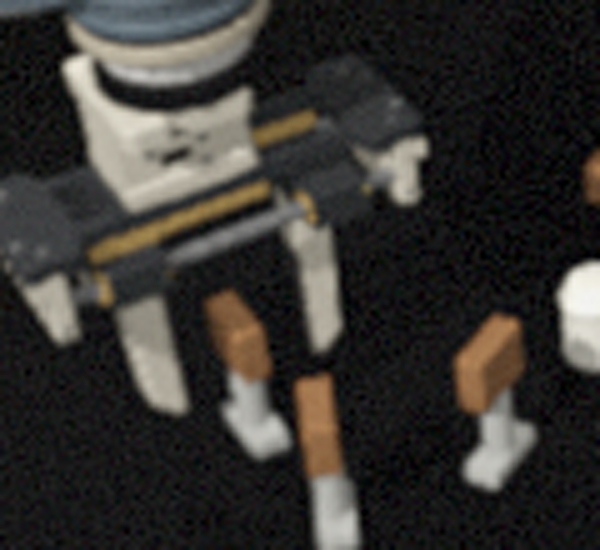

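The stop's grip sits between the fingers at about (237,335) in the crop. Closing.

>>> jog_arm --motion "0 0 0 0 0.6;0 0 0 0 0.75;0 0 0 0 0.82;0 0 0 0 0.95;0 0 0 0 0.95;0 0 0 0 0.95;0 0 0 0 0.95;0 0 0 0 0.95;0 0 0 0 0.95;0 0 0 0 0.95" --force 40

```text
time: 4.08
ee_pos: [0.4897, -0.308, 0.0425]
eef_rot: [[-0.93, 0.368, -0.0], [0.368, 0.93, 0.0], [0.0, 0.0, -1.0]]
contact_force: [0.2, 0.6, -0.6]
width: 0.147
```

>>> jog_arm --motion "0 0 -15 0 0.95;0 0 -40 0 0.95;0 0 -70 0 0.95;10 40 -90 0.1 0.95;20 80 -95 0.22 0.95;28 120 -95 0.34 0.95;36 160 -95 0.46 0.95;45 200 -95 0.58 0.95;54 240 -95 0.7 0.95;63 280 -95 0.82 0.95;72 320 -95 0.94 0.95;81 357.5 -95 1.06 0.95;81 357.5 -95 1.0856 0.95;81 357.5 -95 1.0856 0.95;81 357.5 -95 1.0856 0.95;81 357.5 -95 1.0856 0.95;81 357.5 -95 1.0856 0.95"

```text
time: 5.5
ee_pos: [0.5458, 0.0532, 0.1375]
eef_rot: [[-0.108, 0.994, -0.0], [0.994, 0.108, -0.0], [-0.0, -0.0, -1.0]]
contact_force: [0.6, 0.4, -1.9]
width: 0.147
```

```bash
python3 - <<'E'
from h import *
import pickle
s=monitor.state(); print(s['joint_pos'].round(3),s['ee_pos'].round(4),s['contact_force'].round(2)); R=s['eef_rot']; print('yaw_y',np.degrees(np.arctan2(R[1,1],R[0,1])))
for n,sl in(('scene',np.s_[80:230,180:360]),('top',np.s_[180:280,180:320])):
    c=vision.capture(n); pickle.dump(c,open(n+'3.pkl','wb')); save('g3'+n,cv2.resize(c['frame'][sl],None,fx=4,fy=4,interpolation=cv2.INTER_CUBIC))
E
```

```text
[ 0.012  0.446  1.732 -0.     0.964 -0.096] [0.5458 0.0532 0.1375] [ 0.64  0.45 -1.85]
yaw_y 6.201058565864532
```

View pics/g3scene.png

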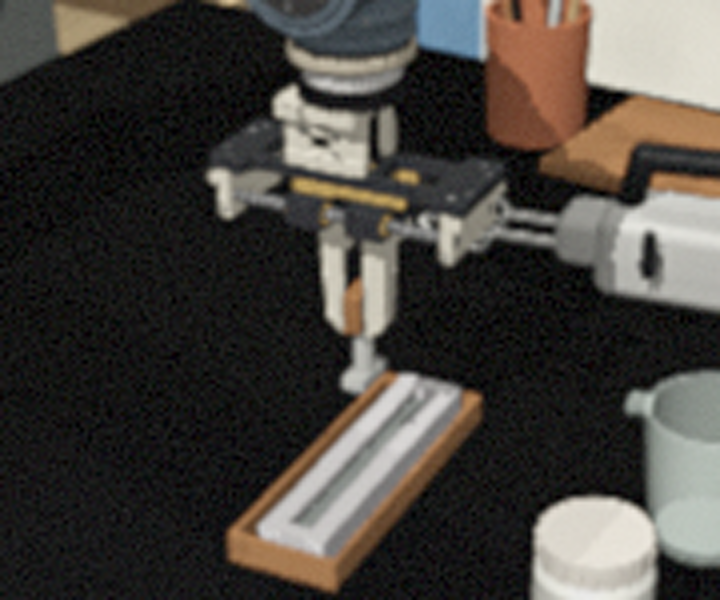

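View pics/g3top.png

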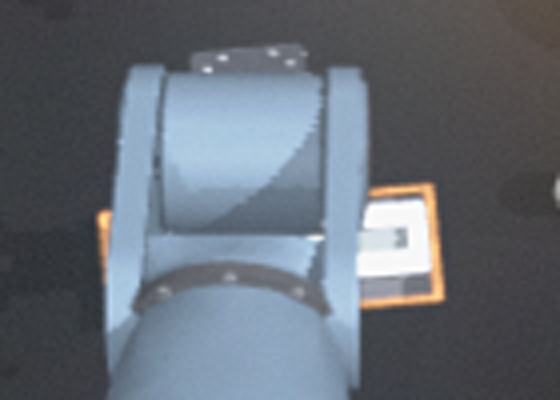

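The picture shows the stop hanging upright over the rail, its foot at (360,378) in the scene crop and lined up with the slot. I'll lower it to just above the lips.

>>> jog_arm --motion "0.8 0.5 20 0 0.95;0.8 0.5 40 0 0.95;0.8 0.5 54 0 0.95;0.8 0.5 60 0 0.95;0.8 0.5 60 0 0.95;0.8 0.5 60 0 0.95"

```text
time: 6.1
ee_pos: [0.5466, 0.0546, 0.0781]
eef_rot: [[-0.108, 0.994, 0.0], [0.994, 0.108, 0.0], [-0.0, 0.0, -1.0]]
contact_force: [0.6, 0.1, -1.5]
width: 0.149
```

>>> jog_arm --motion "0 0 1 0 0.95;0 0 2 0 0.95;0 0 3 0 0.95;0 0 3 0 0.95"

```text
time: 6.43
ee_pos: [0.5464, 0.055, 0.0749]
eef_rot: [[-0.108, 0.994, 0.0], [0.994, 0.108, -0.0], [-0.0, 0.0, -1.0]]
contact_force: [-0.6, 0.6, 0.2]
width: 0.147
```

>>> jog_arm --motion "0 0 1 0 0.95;0 0 1 0 0.95;0 0 1 0 0.95"

```text
time: 6.68
ee_pos: [0.5463, 0.055, 0.0736]
eef_rot: [[-0.108, 0.994, -0.0], [0.994, 0.108, -0.0], [-0.0, -0.0, -1.0]]
contact_force: [0.2, 0.5, -1.0]
width: 0.149
```

>>> jog_arm --motion "0 0 0.7 0 0.95;0 0 0.7 0 0.95;0 0 0.7 0 0.95"

```text
time: 6.93
ee_pos: [0.5463, 0.055, 0.0729]
eef_rot: [[-0.108, 0.994, -0.0], [0.994, 0.108, -0.0], [-0.0, -0.0, -1.0]]
contact_force: [-0.1, -0.1, -0.9]
width: 0.147
```

>>> jog_arm --motion "0 0 0.7 0 0.95;0 0 0.7 0 0.95;0 0 0.7 0 0.95"

```text
time: 7.18
ee_pos: [0.5464, 0.055, 0.0725]
eef_rot: [[-0.108, 0.994, 0.0], [0.994, 0.108, -0.0], [-0.0, 0.0, -1.0]]
contact_force: [-1.3, 0.7, 2.3]
width: 0.149
```

>>> jog_arm --motion "0 0 0.7 0 0.95;0 0 0.7 0 0.95;0 0 0.7 0 0.95"

```text
time: 7.43
ee_pos: [0.5466, 0.055, 0.0722]
eef_rot: [[-0.108, 0.994, 0.001], [0.994, 0.108, -0.0], [-0.0, 0.001, -1.0]]
contact_force: [-2.6, -0.3, 9.5]
width: 0.15
```

There's contact at TCP 0.0725, so the lips are near 30 mm. I'll read the moment for a hint on which side the slot lies.

```bash
python3 - <<'E'
from h import *
s=monitor.state(); print(s['ee_pos'].round(5),s['contact_force'].round(2),s['wrist_torque'].round(3)); print(s['eef_rot'].round(4))
E
```

```text
[0.54658 0.055   0.07223] [-2.6  -0.29  9.47] [-0.093  0.657  0.007]
[[-1.082e-01  9.941e-01  6.000e-04]
 [ 9.941e-01  1.082e-01 -0.000e+00]
 [-1.000e-04  6.000e-04 -1.000e+00]]
```

```bash
python3 - <<'E'
from h import *
import pickle
c=pickle.load(open('scene3.pkl','rb')); f=c['frame'].astype(float)
t=np.array([.5458,.0532,.1375]); b=t-[0,0,.0425]
for z in (.012,.016,.020,.024,.028,.032,.036):
    u,v=proj(c,b+[0,0,z])[0]; r=int(round(v)); row=f[r-0].mean(1); cs=np.arange(int(u)-9,int(u)+11)
    w=np.clip(row[cs]-45,0,None); print(z,round(u,2),r,'meas',round((w*cs).sum()/w.sum(),2), row[cs].astype(int))
E
```

```text
0.012 270.13 170 meas 271.5 [ 28  27  23   9  13  15  36 116 175 182 171 154 132 138 124  78  34  13
  25  16]
0.016 270.09 169 meas 270.97 [ 22  18  18  16  24  14  43 117 174 182 172 150 114  97  79  56  25  19
  21  20]
0.02 270.05 168 meas 270.33 [ 26  23  22  21  23   0  49 121 176 181 172 149  90  53  35  20  19  23
  20  25]
0.024 270.01 167 meas 270.3 [  9  14  27  19   5  17  46 121 177 184 173 149  92  21  16  16  22  26
  13  18]
0.028 269.98 166 meas 270.24 [ 28  17  19  27  10  20  21  45 120 178 182 162 142  83  28  13  18  20
  24  16]
0.032 269.94 164 meas 270.7 [ 22  17  18  20  20  17  26  39  84 126 135 149 153 102  46  26   9  23
  22  18]
0.036 269.9 163 meas 270.99 [ 29  12  13  18  44  76  73  68  89 103 118 162 185 158 126  77  29  25
  10  29]
```

The held stop images about 0.4 px (1.3 mm) to the right of where the robot puts it, so the slot probably lies at slightly smaller x. I'll slide lightly that way.

>>> jog_arm --motion "0 0 -0.3 0 0.95;0 -0.4 -0.3 0 0.95;0 -0.8 -0.3 0 0.95;0 -0.8 -0.3 0 0.95"

```text
time: 7.77
ee_pos: [0.5463, 0.055, 0.0723]
eef_rot: [[-0.108, 0.994, 0.002], [0.994, 0.108, 0.0], [-0.0, 0.002, -1.0]]
contact_force: [1.2, 0.7, 5.4]
width: 0.149
```

>>> jog_arm --motion "0 -0.4 0 0 0.95;0 -0.7 0 0 0.95;0 -0.7 0 0 0.95"

```text
time: 8.02
ee_pos: [0.5453, 0.0549, 0.0721]
eef_rot: [[-0.108, 0.994, 0.001], [0.994, 0.108, 0.0], [-0.0, 0.001, -1.0]]
contact_force: [0.9, -0.1, -1.4]
width: 0.148
```

The vertical force has gone, so the foot is probably over the slot. Lowering.

>>> jog_arm --motion "0 0 0.5 0 0.95;0 0 1 0 0.95;0 0 1.5 0 0.95;0 0 1.5 0 0.95"

```text
time: 8.35
ee_pos: [0.5442, 0.0548, 0.0697]
eef_rot: [[-0.108, 0.994, -0.002], [0.994, 0.108, -0.0], [0.0, -0.002, -1.0]]
contact_force: [-0.3, 0.6, -1.8]
width: 0.145
```

>>> jog_arm --motion "0 0 1 0 0.95;0 0 2 0 0.95;0 0 3 0 0.95;0 0 4 0 0.95;0 0 5 0 0.95;0 0 5.5 0 0.95;0 0 5.5 0 0.95"

```text
time: 8.93
ee_pos: [0.5448, 0.0548, 0.0647]
eef_rot: [[-0.108, 0.994, -0.0], [0.994, 0.108, -0.0], [-0.0, -0.0, -1.0]]
contact_force: [-1.1, 0.8, -0.9]
width: 0.152
```

```bash
python3 - <<'E'
from h import *
s=monitor.state(); print(s['ee_pos'].round(5),s['contact_force'].round(2),s['wrist_torque'].round(3)); print(s['eef_rot'].round(4))
E
```

```text
[0.54477 0.05483 0.0647 ] [-1.1   0.75 -0.87] [-0.115  0.064  0.028]
[[-1.082e-01  9.941e-01 -2.000e-04]
 [ 9.941e-01  1.082e-01 -0.000e+00]
 [-0.000e+00 -2.000e-04 -1.000e+00]]
```

The foot is in the slot. Before pressing I'll feel both side walls to centre it.

>>> jog_arm --motion "0 -0.5 0 0 0.95;0 -1 0 0 0.95;0 -1 0 0 0.95;0 -1 0 0 0.95"

```text
time: 9.27
ee_pos: [0.5438, 0.0547, 0.0649]
eef_rot: [[-0.108, 0.994, 0.0], [0.994, 0.108, -0.0], [-0.0, 0.0, -1.0]]
contact_force: [0.6, -0.2, -2.6]
width: 0.148
```

>>> jog_arm --motion "0 -0.5 0 0 0.95;0 -0.5 0 0 0.95;0 -0.5 0 0 0.95"

```text
time: 9.52
ee_pos: [0.5433, 0.0547, 0.0648]
eef_rot: [[-0.108, 0.994, -0.0], [0.994, 0.108, -0.0], [-0.0, -0.0, -1.0]]
contact_force: [0.2, -0.3, -1.2]
width: 0.147
```

>>> jog_arm --motion "0 -0.5 0 0 0.95;0 -0.5 0 0 0.95;0 -0.5 0 0 0.95"

```text
time: 9.77
ee_pos: [0.5431, 0.0546, 0.0649]
eef_rot: [[-0.108, 0.994, 0.001], [0.994, 0.108, 0.0], [-0.0, 0.001, -1.0]]
contact_force: [1.1, 0.6, -2.3]
width: 0.148
```

>>> jog_arm --motion "0 -0.5 0 0 0.95;0 -0.5 0 0 0.95;0 -0.5 0 0 0.95"

```text
time: 10.02
ee_pos: [0.5429, 0.0546, 0.065]
eef_rot: [[-0.108, 0.994, 0.001], [0.994, 0.108, 0.0], [-0.0, 0.001, -1.0]]
contact_force: [5.4, 1.2, -3.2]
width: 0.144
```

```bash
python3 - <<'E'
from h import *
s=monitor.state(); print(s['ee_pos'].round(5),s['contact_force'].round(2),s['wrist_torque'].round(3)); print(s['eef_rot'].round(4))
E
```

```text
[0.54292 0.05459 0.06499] [ 5.43  1.24 -3.17] [ 0.073 -0.944  0.028]
[[-1.081e-01  9.941e-01  1.400e-03]
 [ 9.941e-01  1.081e-01  1.000e-04]
 [-1.000e-04  1.400e-03 -1.000e+00]]
```

>>> jog_arm --motion "0 1 0 0 0.95;0 2 0 0 0.95;0 3 0 0 0.95;0 3 0 0 0.95;0 3 0 0 0.95"

```text
time: 10.43
ee_pos: [0.5451, 0.0549, 0.0647]
eef_rot: [[-0.108, 0.994, -0.001], [0.994, 0.108, -0.0], [0.0, -0.001, -1.0]]
contact_force: [0.0, 0.1, -2.5]
width: 0.142
```

>>> jog_arm --motion "0 0.5 0 0 0.95;0 0.5 0 0 0.95;0 0.5 0 0 0.95"

```text
time: 10.68
ee_pos: [0.5456, 0.055, 0.0648]
eef_rot: [[-0.108, 0.994, -0.0], [0.994, 0.108, -0.0], [0.0, -0.0, -1.0]]
contact_force: [-0.9, 0.4, -1.7]
width: 0.147
```

>>> jog_arm --motion "0 0.4 0 0 0.95;0 0.4 0 0 0.95;0 0.4 0 0 0.95"

```text
time: 10.93
ee_pos: [0.5458, 0.0549, 0.0647]
eef_rot: [[-0.108, 0.994, -0.001], [0.994, 0.108, -0.0], [0.0, -0.001, -1.0]]
contact_force: [-2.8, -0.4, -1.0]
width: 0.15
```

The walls are felt at TCP x of about 0.5430 and 0.5457, so the centre is at 0.5444. I'll centre there and lower onto the strip.

>>> jog_arm --motion "0 -1 0 0 0.95;0 -1.75 0 0 0.95;0 -1.75 1 0 0.95;0 -1.75 2 0 0.95;0 -1.75 2.8 0 0.95;0 -1.75 2.8 0 0.95;0 -1.75 2.8 0 0.95"

```text
time: 11.52
ee_pos: [0.5448, 0.0548, 0.0622]
eef_rot: [[-0.108, 0.994, 0.001], [0.994, 0.108, -0.0], [-0.0, 0.001, -1.0]]
contact_force: [0.7, 0.6, 1.8]
width: 0.149
```

>>> jog_arm --motion "0 0 0.7 0 0.95;0 0 1.4 0 0.95;0 0 2 0 0.95;0 0 2 0 0.95"

```text
time: 11.85
ee_pos: [0.5448, 0.0548, 0.0602]
eef_rot: [[-0.108, 0.994, 0.001], [0.994, 0.108, 0.0], [-0.0, 0.001, -1.0]]
contact_force: [-0.2, -0.1, 5.3]
width: 0.149
```

>>> jog_arm --motion "0 -0.4 0.7 0 0.95;0 -0.4 1.4 0 0.95;0 -0.4 2.1 0 0.95;0 -0.4 2.8 0 0.95;0 -0.4 3.2 0 0.95;0 -0.4 3.2 0 0.95;0 -0.4 3.2 0 0.95"

```text
time: 12.43
ee_pos: [0.5447, 0.0548, 0.0576]
eef_rot: [[-0.108, 0.994, 0.002], [0.994, 0.108, 0.0], [-0.0, 0.002, -1.0]]
contact_force: [-1.6, -0.4, 10.2]
width: 0.149
```

>>> jog_arm --motion "0 -0.2 0.5 0 0.95;0 -0.2 0.9 0 0.95;0 -0.2 0.9 0 0.95;0 -0.2 0.9 0 0.95"

```text
time: 12.77
ee_pos: [0.5447, 0.0548, 0.0569]
eef_rot: [[-0.108, 0.994, 0.002], [0.994, 0.108, 0.0], [-0.0, 0.002, -1.0]]
contact_force: [-1.2, 0.1, 12.0]
width: 0.149
```

```bash
python3 - <<'E'
from h import *
s=monitor.state(); print(s['joint_pos'].round(3),s['ee_pos'].round(5),s['contact_force'].round(2),s['wrist_torque'].round(3)); print(s['eef_rot'].round(4))
E
```

```text
[ 0.015  0.565  1.782  0.     0.793 -0.093] [0.54471 0.05478 0.05689] [-1.17  0.09 11.96] [-0.048  0.321 -0.032]
[[-1.082e-01  9.941e-01  2.000e-03]
 [ 9.941e-01  1.082e-01  1.000e-04]
 [-2.000e-04  2.000e-03 -1.000e+00]]
```

The strip is pressed about 5.6 mm (12 to 13.5 N). I'll start the turn slowly and check for resistance.

>>> jog_arm --motion "0 0 0 0.06 0.95;0 0 0 0.12 0.95;0 0 0 0.18 0.95;0 0 0 0.24 0.95;0 0 0 0.24 0.95"

```text
time: 13.18
ee_pos: [0.5447, 0.0548, 0.0569]
eef_rot: [[0.135, 0.991, 0.002], [0.991, -0.135, 0.0], [0.0, 0.002, -1.0]]
contact_force: [-0.5, 0.2, 12.4]
width: 0.151
```

```bash
python3 - <<'E'
from h import *
s=monitor.state(); print(s['joint_pos'].round(3),s['ee_pos'].round(5),s['contact_force'].round(2),s['wrist_torque'].round(3))
E
```

```text
[0.015 0.565 1.782 0.    0.793 0.15 ] [0.54474 0.05478 0.05693] [-0.5   0.16 12.35] [-0.033  0.398 -0.019]
```

>>> jog_arm --motion "0 0 0 0.1 0.95;0 0 0 0.2 0.95;0 0 0 0.3 0.95;0 0 0 0.4 0.95;0 0 0 0.5 0.95;0 0 0 0.6 0.95;0 0 0 0.6 0.95"

```text
time: 13.77
ee_pos: [0.5447, 0.0548, 0.0569]
eef_rot: [[0.673, 0.74, 0.002], [0.74, -0.673, 0.0], [0.002, 0.001, -1.0]]
contact_force: [-0.6, -0.6, 11.9]
width: 0.152
```

>>> jog_arm --motion "0 0 0 0.1 0.95;0 0 0 0.2 0.95;0 0 0 0.3 0.95;0 0 0 0.4 0.95;0 0 0 0.5 0.95;0 0 0 0.6 0.95;0 0 0 0.7 0.95;0 0 0 0.731 0.95;0 0 0 0.731 0.95;0 0 0 0.731 0.95"

```text
time: 14.6
ee_pos: [0.5442, 0.055, 0.0567]
eef_rot: [[0.994, 0.108, 0.001], [0.108, -0.994, 0.0], [0.001, -0.0, -1.0]]
contact_force: [-2.3, 0.8, 12.3]
width: 0.146
```

```bash
python3 - <<'E'
from h import *
s=monitor.state(); print(s['joint_pos'].round(3),s['ee_pos'].round(5),s['contact_force'].round(2),s['wrist_torque'].round(3)); R=s['eef_rot']; print('yaw_y',np.degrees(np.arctan2(R[1,1],R[0,1])))
for n,sl in(('scene',np.s_[120:240,200:340]),):
    c=vision.capture(n); save('g5'+n,cv2.resize(c['frame'][sl],None,fx=5,fy=5,interpolation=cv2.INTER_CUBIC))
E
```

```text
[1.500e-02 5.650e-01 1.782e+00 1.000e-03 7.930e-01 1.478e+00] [0.54424 0.05505 0.05675] [-2.35  0.79 12.33] [ 0.404  0.715 -0.095]
yaw_y -83.81790904272358
```

View pics/g5scene.png

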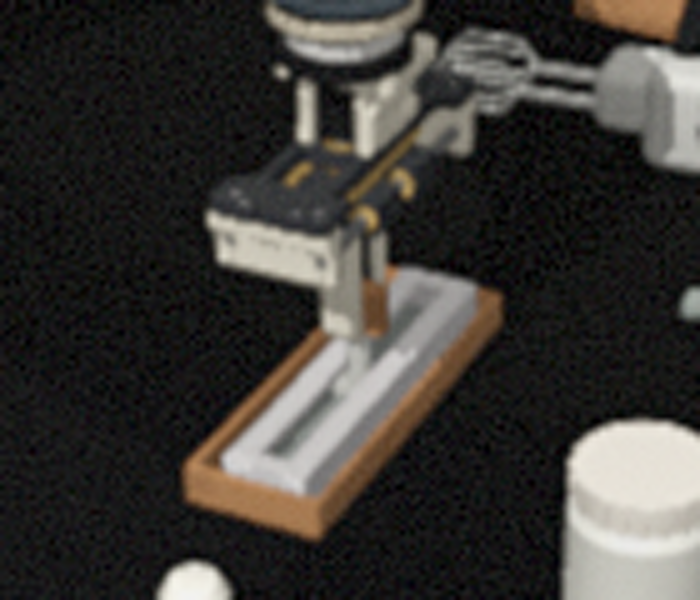

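The picture shows the stem in the slot at (350,370) with the grip across the rail. I'll ease it up until the foot meets the lips' undersides.

>>> jog_arm --motion "-0.2 0 -0.4 0 0.95;-0.2 0 -0.8 0 0.95;-0.2 0 -1.1 0 0.95;-0.2 0 -1.4 0 0.95;-0.2 0 -1.4 0 0.95;-0.2 0 -1.4 0 0.95"

```text
time: 15.15
ee_pos: [0.5442, 0.055, 0.058]
eef_rot: [[0.994, 0.108, 0.001], [0.108, -0.994, 0.0], [0.001, -0.0, -1.0]]
contact_force: [-1.7, 1.6, 10.0]
width: 0.148
```

>>> jog_arm --motion "0 0 -0.4 0 0.95;0 0 -0.4 0 0.95;0 0 -0.4 0 0.95"

```text
time: 15.4
ee_pos: [0.5442, 0.055, 0.0583]
eef_rot: [[0.994, 0.108, 0.001], [0.108, -0.994, 0.001], [0.001, -0.0, -1.0]]
contact_force: [-1.0, 1.6, 7.8]
width: 0.147
```

>>> jog_arm --motion "-0.2 0 -0.4 0 0.95;-0.2 0 -0.4 0 0.95;-0.2 0 -0.4 0 0.95"

```text
time: 15.65
ee_pos: [0.5441, 0.055, 0.0585]
eef_rot: [[0.994, 0.108, 0.001], [0.108, -0.994, 0.0], [0.001, -0.0, -1.0]]
contact_force: [1.3, 2.5, 6.1]
width: 0.149
```

>>> jog_arm --motion "-0.1 0 -0.3 0 0.95;-0.1 0 -0.3 0 0.95;-0.1 0 -0.3 0 0.95"

```text
time: 15.9
ee_pos: [0.544, 0.0549, 0.0586]
eef_rot: [[0.994, 0.108, 0.001], [0.108, -0.994, 0.0], [0.001, -0.0, -1.0]]
contact_force: [3.9, 3.8, 2.4]
width: 0.145
```

The height holds at 0.0586 while the lift force fades, so the foot is now held under the lips, which confirms the lock. I'll relieve the small side load, then open gently.

>>> jog_arm --motion "0.2 -0.2 0 0 0.95;0.2 -0.3 0 0 0.95;0.2 -0.3 0 0 0.95"

```text
time: 16.15
ee_pos: [0.544, 0.055, 0.0585]
eef_rot: [[0.994, 0.108, 0.001], [0.108, -0.994, 0.0], [0.001, 0.0, -1.0]]
contact_force: [3.4, 3.3, 2.5]
width: 0.149
```

>>> jog_arm --motion "0 0 0 0 0.84;0 0 0 0 0.82;0 0 0 0 0.8;0 0 0 0 0.75;0 0 0 0 0.7;0 0 0 0 0.65;0 0 0 0 0.65;0 0 0 0 0.65" --force 10

```text
time: 16.82
ee_pos: [0.5435, 0.055, 0.0584]
eef_rot: [[0.994, 0.108, -0.0], [0.108, -0.994, -0.0], [-0.0, 0.0, -1.0]]
contact_force: [-0.7, 0.2, 0.8]
width: 0.349
```

```bash
python3 - <<'E'
from h import *
s=monitor.state(); print(s['joint_pos'].round(3),s['ee_pos'].round(5),s['contact_force'].round(2),s['wrist_torque'].round(3),s['width'])
for n,sl in(('scene',np.s_[120:240,200:340]),):
    c=vision.capture(n); save('g6'+n,cv2.resize(c['frame'][sl],None,fx=5,fy=5,interpolation=cv2.INTER_CUBIC))
E
```

```text
[ 0.016  0.562  1.783 -0.     0.797  1.478] [0.5435  0.05499 0.05841] [-0.72  0.17  0.8 ] [-0.013  0.092 -0.015] 0.34907218031622966
```

View pics/g6scene.png

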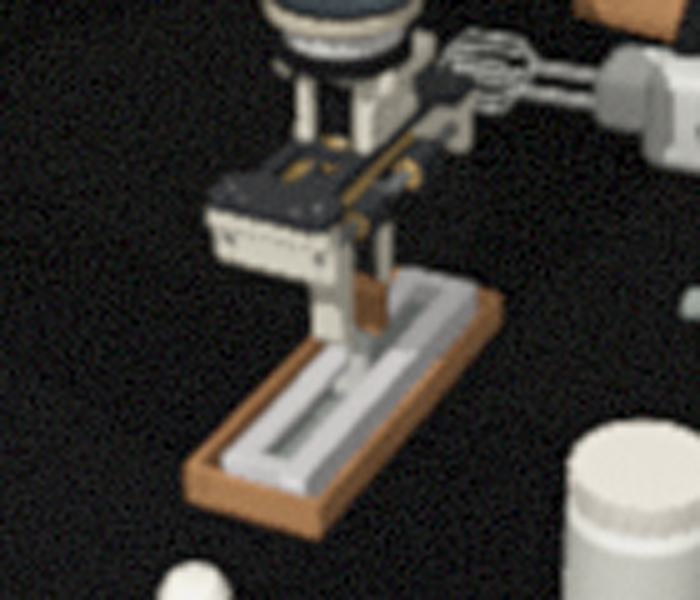

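The jaws are open around the grip at (372,303) and the stop is still upright. Lifting straight away.

>>> jog_arm --motion "0 0 -5 0 0.6;0 0 -15 0 0.6;0 0 -30 0 0.6;0 0 -60 0 0.6;0 0 -95 0 0.6;0 0 -130 0 0.6;-100 0 -150 0 0.6;-100 0 -150 0 0.6;-100 0 -150 0 0.6;-100 0 -150 0 0.6;-100 0 -150 0 0.6"

```text
time: 17.78
ee_pos: [0.4442, 0.0442, 0.2098]
eef_rot: [[0.994, 0.108, 0.002], [0.108, -0.994, -0.0], [0.002, 0.0, -1.0]]
contact_force: [0.1, -0.5, -0.2]
width: 0.402
```

```bash
python3 - <<'E'
from h import *
c0=np.array([.5414,.0535]); a=np.radians(6.2); ex=np.array([np.cos(a),np.sin(a)]); ey=np.array([-np.sin(a),np.cos(a)])
import pickle
for n in('scene','top'):
    c=vision.capture(n); save('g7'+n,c['frame']); pickle.dump(c,open(n+'7.pkl','wb'))
    W=cloud(c).reshape(-1,3); d=(W[:,:2]-c0); X=d@ex;Y=d@ey
    m=(abs(X)<.05)&(abs(Y)<.06)&(W[:,2]>.062)&(W[:,2]<.11)
    p=W[m]; print(n,m.sum(),'zmax',np.percentile(p[:,2],90) if m.any() else None, p.mean(0) if m.any() else None)
    if m.sum()>5: print(cv2.minAreaRect((p[:,:2]*1000).astype(np.float32)), X[m].mean(),Y[m].mean())
c=pickle.load(open('scene7.pkl','rb')); save('g7s',cv2.resize(c['frame'][120:240,200:340],None,fx=5,fy=5,interpolation=cv2.INTER_CUBIC))
E
```

```text
scene 135 zmax 0.08951904897166651 [0.54954606 0.05040928 0.07873534]
((548.4415893554688, 52.9556770324707), (36.317832946777344, 18.28959083557129), 9.756126403808594) 0.007764622180838774 -0.003952412777335293
top 46 zmax 0.09444376584178371 [0.55382789 0.05353124 0.0912509 ]
((554.0244140625, 54.1340217590332), (22.780872344970703, 14.169096946716309), 1.8780325651168823) 0.012358572162468348 -0.001311150962985843
```

View pics/g7s.png

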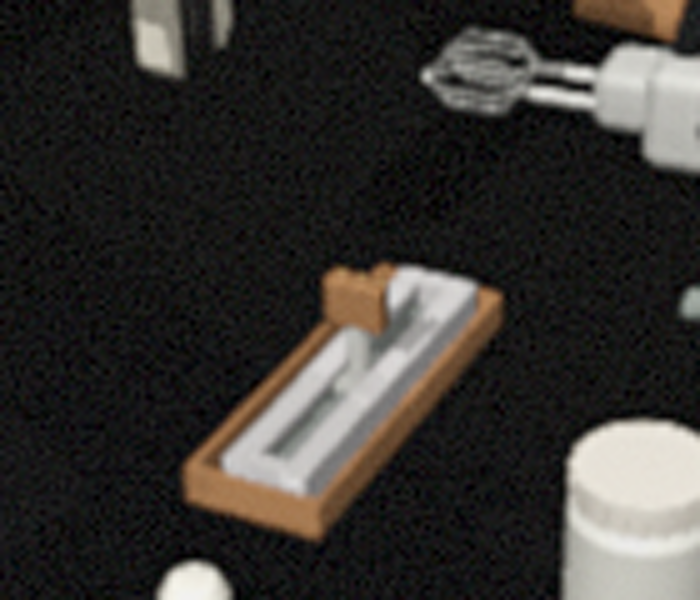

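View pics/g7scene.png

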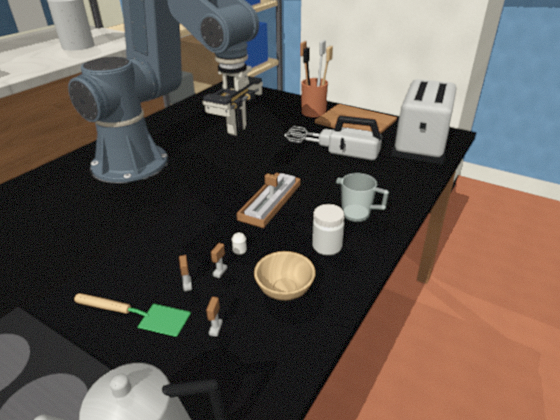

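The stop stands in the slot at (355,300) in the crop with its grip across the rail, and the bystanders look unmoved. I'll move the arm out of the top view to check yaw and tilt properly.

>>> jog_arm --motion "-60 -250 0 0 0.6;-60 -250 0 0 0.6;-60 -250 0 0 0.6;-60 -250 0 0 0.6;-60 -250 0 0 0.6;-60 -250 0 0 0.6;-60 -250 0 0 0.6;-60 -250 0 0 0.6;-60 -250 0 0 0.6;-60 -250 0 0 0.6"

```text
time: 18.72
ee_pos: [0.3582, 0.2854, 0.2082]
eef_rot: [[0.994, 0.107, -0.0], [0.107, -0.994, -0.001], [-0.0, 0.0, -1.0]]
contact_force: [-0.1, 0.1, -0.5]
width: 0.399
```

```bash
python3 - <<'E'
from h import *
import pickle
c0=np.array([.5414,.0535]); a=np.radians(6.2); ex=np.array([np.cos(a),np.sin(a)]); ey=np.array([-np.sin(a),np.cos(a)])
for n,b in(('scene',-.0008),('top',.0016)):
    c=vision.capture(n); save('g8'+n,c['frame'])
    W=cloud(c).reshape(-1,3); d=(W[:,:2]-c0); X=d@ex;Y=d@ey
    for lo,hi in((.062,.080),(.080,.11)):
        m=(abs(X)<.05)&(abs(Y)<.06)&(W[:,2]>lo)&(W[:,2]<hi); p=W[m]
        if m.sum()>5: 
            r=cv2.minAreaRect((p[:,:2]*1000).astype(np.float32)); print(n,lo,m.sum(),'z',(np.percentile(p[:,2],[50,90])-b).round(4),r,'rail',X[m].mean().round(4),Y[m].mean().round(4))
    c1=pickle.load(open(n+'0.pkl','rb')); D=cv2.GaussianBlur(np.abs(c['frame'].astype(int)-c1['frame']).max(2).astype(np.uint8),(3,3),0)
    for k,bb in {'jug':(.74,.12,.05),'jar':(.747,-.039,.05),'bowl':(.725,-.227,.02),'shaker':(.5965,-.17,.02),'spat':(.46,-.478,.01),'spat2':(.57,-.44,.005)}.items():
        u,v=proj(c,bb)[0].astype(int); print(k,D[v-12:v+13,u-12:u+13].max(),end=' ')
    print()
    s=np.s_[130:230,220:330] if n=='scene' else np.s_[190:290,180:320]
    save('g8c'+n,cv2.resize(c['frame'][s],None,fx=5,fy=5,interpolation=cv2.INTER_CUBIC))
E
```

```text
scene 0.062 66 z [0.0717 0.0779] ((549.2916259765625, 48.9278450012207), (36.873416900634766, 12.518099784851074), 19.117677688598633) rail 0.0076 -0.0049
scene 0.08 67 z [0.0889 0.0916] ((547.6319580078125, 53.93673324584961), (35.06053161621094, 17.68608856201172), 2.537372589111328) rail 0.0077 -0.0027
jug 14 jar 15 bowl 9 shaker 17 spat 15 spat2 13 
top 0.08 71 z [0.0901 0.0936] ((547.5665283203125, 53.47059631347656), (35.91718673706055, 13.76665210723877), 4.51974630355835) rail 0.0057 -0.001
jug 6 jar 7 bowl 7 shaker 11 spat 7 spat2 7
```

View pics/g8ctop.png

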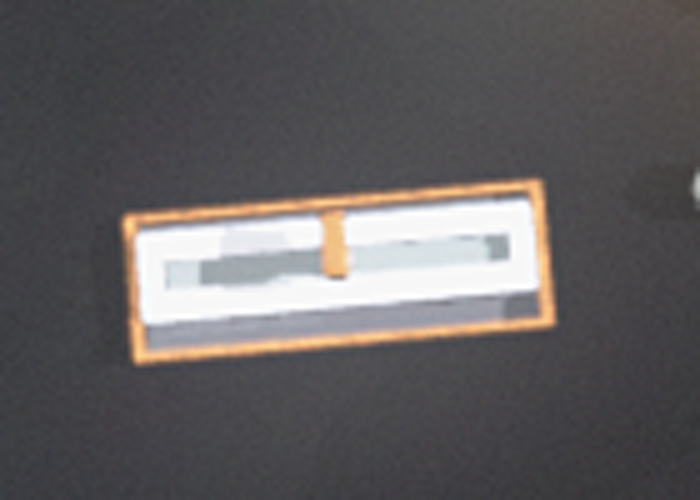

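View pics/g8top.png

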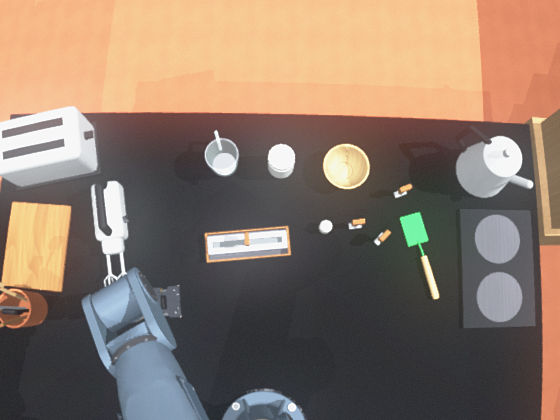

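In the top view the grip sits crosswise on the rail at (247,239), with yaw about 4.5° against the rail's 6.2°. Its top is near 90–91 mm, which puts the foot at about 16 mm. Everything checks out, so I'm handing in.

```bash
python3 -c "
from cell import monitor,job
s=monitor.state(); print(s['time'],s['contact_force'],abs(s['dq']).max())
print(job.finish_job())"
```

```text
18.8167 [0.11951879 0.06088871 0.10559773] 0.0032456753371925195
the job is handed in; nothing more can be done
None
```

The jar stop is standing upright and locked crosswise in the rail, and I handed the job in at 18.8 s. The interface gave no verdict.

**What I did:** I picked the stop nearest the base (0.577 m, against at least 0.65 m for the three lookalikes). I felt the lips at about 30 mm and slid lightly until the foot dropped into the slot. I then centred it between both slot walls, pressed the strip about 5.6 mm at 12–13 N, turned it 90° and let it up. The strongest force I read at the wrist was about 12 N. Readings come only at the end of each move, so a brief higher peak could have been missed.

**Last checks:**
- **Lock:** as I eased the stop up, its height held while the force faded, which fits a foot caught under the lips. The top of the grip is at about 90–91 mm, so the foot is at about 16 mm.
- **Placement:** the grip is within about 2° of crosswise by the top view and within 5 mm of the rail's middle along the slot. Across the rail it is 6–8 mm off centre by camera and about 3 mm by the arm, inside the ±14 mm limit.
- **Bystanders:** the jug, jar, bowl, shaker and spatula show no change between before and after pictures. I checked the mixer only by eye, and the arm partly hid it in the last top view.
- **Robot:** it was touching nothing.

**Disagreements:**
- The cameras put the slot about 1–2 mm from where I felt it, so I used the felt position.
- One noisy depth slice from the scene camera, through the lower part of the grip, gave a yaw of 19°. The two cleaner ones gave 2.5° and 4.5°, against the rail's 6.2°.
- I judged uprightness by eye only; I took no tilt measurement.

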